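# Push a tube rack under the sprung flap of a dark bay

## Task

Put the tube rack lying in the guide rails away in the little dark bay: with one fingertip press down the long bar beside the rails and keep it down so that the spring-closed flap stays raised, and with the other finger push the rack along the rails, under the flap, until it is fully home against the end stop. Then let go of the bar so that the flap falls shut behind the rack, and move clear. Only push the rack, never pick it up or tip it, and leave the beaker, bottle, timer and spare rack alone.

Things in the scene. Friction and masses are not known exactly. Their poses are not given: they have to be found in the camera images.
- bay: Fixed white dark bay with guide rails, 235 mm long. Origin: on the bench at the middle of its mouth; x points into the bay (direction of pushing), y to the press bar's side, z up. Rails 12 mm high run from x = -150 to 70 mm, inner faces at y = +-24 mm; the rack slides on the bench between them. The bay itself spans x = 0 to 70 mm, walls 30 mm high.
- end_stop (a point): Middle of the end stop's face at the back of the bay, 15 mm above the bench, at x = 70 mm in the bay's frame. The stop is 30 mm high. A rack that is home touches it.
- axle (a point): Point on the hinge axle above the mouth's plane: y = 44 mm in the bay's frame, 20 mm high. The axle is a steel rod 8 mm thick along the bay's x, from x = -158 to 74 mm, in bearings 10 mm long and 27 mm high at x = -156, 4 and 70 mm.
- flap (a joint): Angle of the grey flap about the axle, rad: 0 closed, 0.82 fully open. It rises on its -y side like a side-hinged lid. Above 0.5 rad the rack passes freely beneath; at 0.7 rad its top is about 80 mm above the bench. The spring needs some 3 to 5 N on the press bar and shuts the flap when let go.
- curtain (a point): Middle of the lower edge of the flap's front curtain, a 3 mm plate across the mouth (x = 0 to 3 mm in the bay's frame), hanging from a flat roof over the bay (x = -3 to 77 mm). Closed: this edge is 20 mm above the bench, the roof's top 39 mm. The curtain swings up with the flap; the rack cannot push it in.
- press_bar (a point): Middle of the upper face of the press bar: flat aluminium, 146 x 20 x 5 mm, along the bay's x from -151 to -5 mm, rigid with the flap. Flap closed: about 31 mm high, y = 74 mm, outer edge up by 0.7 rad. Pushed down it opens the flap: at 0.7 rad it is level, upper face 8.5 mm high, y = 64 to 84 mm; a fingertip 12 mm high there gives about 0.6 rad. A fingertip can slide along it.
- rack: Purple tube rack to put away, loose, about 180 g, lying between the rails before the mouth. Origin: middle of its underside; x points to the bay. 76 mm long (x = -38 to 38), 44 wide, 30 high over six white caps. Its rear 16 mm is a low ledge 36 wide and 17 high with an upright rear face to push on. Home (origin 32 mm inside the mouth) the ledge sticks out 6 mm under the shut flap.
- beaker: Bystander: glass beaker, 60 mm across, 75 mm high, beside the bay; origin under its centre.
- bottle: Bystander: glass bottle, 56 mm across, 120 mm high, beyond the end stop; origin under its centre.
- spare_rack: Bystander: purple tube rack without a ledge, 60 x 44 x 30 mm, standing outside the rails; origin on its underside, 8 mm from its centre.
- timer: Bystander: flat white bench timer, 50 x 65 x 18 mm, beside the press bar; origin under its centre.
There are look-alikes about, which are no part of the job. Leave any turquoise or yellow look-alike of the rack alone.

How it is judged (in metres and radians):
On the way, in this order (a step that is already met when the one before it is completed fails the run):
1. the flap is held open (above 0.45 rad) while the rack is still outside (value of joint flap above 0.45 rad and x of rack in the frame of bay below -0.034 m), for 0.2 s.
2. with the flap still held open, a finger pushes the rack under it (its front 15 to 55 mm inside the mouth) (value of joint flap above 0.4 rad and contact force between the fingers and rack above 0.05 N and x of rack in the frame of bay between -0.023 and 0.017 m), for 0.02 s.
At the end, for the whole second after the job is handed in: The rack lies flat in the bay, at rest, within 5 mm of the end stop, and the flap is shut (under 0.06 rad) (x of rack in the frame of bay between 0.027 and 0.036 m and y of rack in the frame of bay between -0.006 and 0.006 m and height (world z) of rack below 0.004 m and angle between rack's own z axis and vertical below 0.06 rad and linear speed of rack below 0.01 m/s and value of joint flap below 0.06 rad); the robot touches nothing.
It fails at once if the rack is lifted more than 10 mm (height (world z) of rack above 0.01 m).
It fails at once if the rack is tipped by more than 0.25 rad (angle between rack's own z axis and vertical above 0.25 rad).
It fails at once if a bystander is moved more than 20 mm (distance of any of beaker, bottle, spare_rack, timer from where it was at the start of the episode above 0.02 m).
It also fails if it takes over 40 s, if anything falls off the work surface, if the arm or the gripper's body presses on something with over 40 N, if the wrist force passes 120 N, or if a joint passes its speed limit or range.

## Robot

A 6-joint arm with a two-finger parallel gripper is mounted at the origin on the work surface. World frame = base frame: x ahead of the robot, y to its left, z up, the work surface at z = 0. Lengths are in m, angles in degrees, forces in N, time in s.
With the tool pointing down it reaches from about 0.4 to 0.825 m from the base axis. Payload 7 kg.
Tool frame: the origin (TCP) lies midway between the tips of the shut fingers; the grasp point (between the pads) lies 19 mm behind it; z points along the fingers, y is the direction in which the jaws open and shut (so a half turn about z gives the same grasp; the last joint's range is limited). The gripper opens to 88 mm and grips with 3 to 60 N. Pads are 19 mm wide; open, the fingers measure 130 mm over their backs; the gripper's body (78 mm by 193 mm) begins 47 mm behind the grasp point.
Start: joints at [90.247, 20.546, 0.682, 0, -70.136, -16.507], TCP at [0.189, 0.648, 0.227] pointing down, gripper open.
Joint ranges: [-176.03, 176.03], [-82.01, 121.73], [-58.28, 71.71], [-173.87, 95.51], [-174.79, -0.11], [-173.66, 173.66]. Speed limits (degrees/s): [136.94, 136.94, 172.46, 180, 180, 180].

## Interface

Orientations are given as [roll, pitch, yaw] about the fixed x, y, z axes, in that order (R = Rz(yaw) Ry(pitch) Rx(roll)).
In Python, from plant import sensors, cams, job gives the robot as it stands.
- The arm moves only by the tool move_arm, never from a script. Its argument "commands" is a list of rows, each a list of 7 numbers: the finger opening in cm, from 0 to 8.76, then the shift along the tool's x, y, z in cm, then the turn, a rotation vector about the tool's x, y, z in rad. In form: [[hand, x, y, z, wx, wy, wz], ...]. A call has exactly 8 rows; each row is the pose to reach, as a shift and turn from the pose commanded when the call began, along the tool's axes at that moment; what a row does not reach only later rows make up. A row lasts 1/8 s, in which the tool goes at most 62.5 mm and 10.7 degrees, less where a joint would pass 70% of its speed; a pose out of reach is approached as far as the arm can. A call with a gripper value outside its range is refused whole. The fingers move at their own pace and stop on an object; the grip force is fixed at half the most. Time passes only in rows, so rows that repeat a pose let the fingers close, or fill a call up. It gives the time, the measured TCP pose, the force and the opening at its end, in the units of the state.
- sensors.get_obs(): the state, without advancing time (a new reading comes with each control period).
- cams.snapshot(name): name is "scene" or "top"; returns a dict with "frame" (384x512x3 uint8, red, green, blue), "camera_matrix" (3x3 intrinsics, pixels), "dist_coeffs" ([k1, k2, p1, p2, k3] as OpenCV has them; the pictures are not rectified), "R" (3x3) and "t" (3): a world point X has camera coordinates R X + t. Camera axes: x right, y down, z forward; pixel columns grow to the right and rows downward; lengths in m; the calibration is good to about 2 mm. A picture is of the moment at which its call begins. There is no depth.
- job.close_job(): hands the job in, once; it reports no verdict.
The state is a dict: "clock": time; "joint_pos": joint angles; "qvel": joint speeds; "tau": joint torques, N m; "tool_pos": TCP position; "orientation": TCP orientation; "force": force on the tool from outside, world axes, zero at the start; "moment": the same for the moment, N m; "opening": finger opening in m.
Only numpy, scipy, OpenCV 4.12 (cv2) and the standard library are available. Lean on these libraries where they do the work, as an engineer would, in place of code of your own. Each camera call takes 0.05 s, during which the arm holds its last target.

## Working session

There is one attempt and no reset: what is moved stays moved. The work goes in short steps, Python scripts to look and compute and a tool call to move; the robot and the scene stay as the last step left them, time stands still between calls to the robot, and variables do not carry over. Pictures are saved under pics/ and viewed, and the job is handed in when it is done.

Besides the shell and the picture viewer there is one more tool, called after "Call:" as name(argument=value, ...), one argument or row to a line, values as JSON. move_arm: Moves the arm, as the interface text tells. Its arguments: {"type":"object","properties":{"commands":{"type":"array"}},"required":["commands"]}

```bash
mkdir -p pics; ls; python3 - <<'E'
from plant import sensors,cams
import cv2,pickle
print(sensors.get_obs())
for n in("scene","top"):
    s=cams.snapshot(n); pickle.dump(s,open(n+'.pkl','wb'))
    cv2.imwrite(f'pics/{n}0.png',cv2.cvtColor(s['frame'],cv2.COLOR_RGB2BGR)); print({k:v for k,v in s.items() if k!='frame'})
E
```

```text
pics
{'clock': 0.0, 'joint_pos': array([ 9.02471058e+01,  2.05895644e+01,  6.32788312e-01, -2.05384200e-02,
       -7.01351374e+01, -1.65065500e+01]), 'qvel': array([ 0.042751  ,  0.04655933,  0.01955927, -0.04759613,  0.02327343,
        0.02288337]), 'tau': array([-2.94898982e-04, -5.82719994e+01,  2.93051541e+01,  6.99695393e+00,
        6.97085430e-03, -1.56166111e-04]), 'tool_pos': array([0.18888168, 0.64751708, 0.225635  ]), 'orientation': array([ 1.79906388e+02, -7.60576154e-03, -1.62664325e+01]), 'force': array([ 0.07386874,  0.70265983, -0.4156019 ]), 'moment': array([-0.00558485, -0.04299142, -0.05496338]), 'opening': 0.087542606014256}
{'camera_matrix': array([[486.74943294,   0.        , 259.58909662],
       [  0.        , 486.74943294, 188.48455635],
       [  0.        ,   0.        ,   1.        ]]), 'dist_coeffs': array([-0.03078806,  0.        ,  0.        ,  0.        ,  0.        ]), 'R': array([[-0.8090744 ,  0.58768958,  0.00442458],
       [ 0.47274776,  0.65526937, -0.58917876],
       [-0.34915351, -0.47459774, -0.8079906 ]]), 't': array([ 0.46450372, -0.3093598 ,  1.27818222])}
{'camera_matrix': array([[413.95667483,   0.        , 248.96249173],
       [  0.        , 413.95667483, 191.67387951],
       [  0.        ,   0.        ,   1.        ]]), 'dist_coeffs': array([-0.04757079,  0.        ,  0.        ,  0.        ,  0.        ]), 'R': array([[ 0.0288636 , -0.99953355,  0.00997867],
       [-0.99368667, -0.02977463, -0.10816779],
       [ 0.10841445, -0.00679356, -0.99408257]]), 't': array([0.04797277, 0.6229544 , 0.62403946])}
```

View pics/scene0.png

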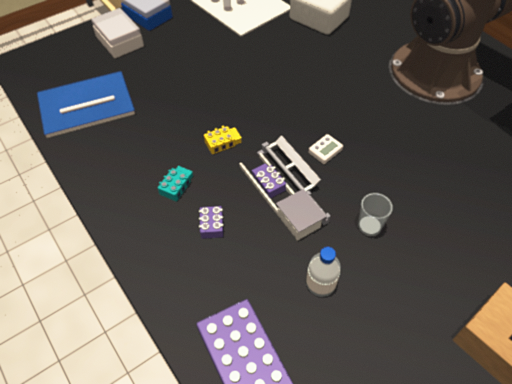

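View pics/top0.png

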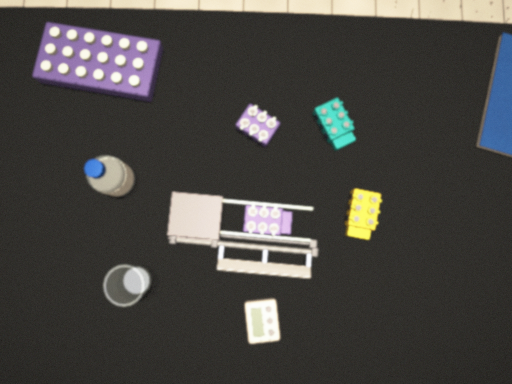

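The rack between the rails is at top (267,219) and scene (268,178). It could be confused with the spare purple rack at top (258,124), the turquoise one (335,122), the yellow one (363,213) and the big purple 18-cap rack (97,60). I choose the purple one with a ledge, between the rails, and check it in a close crop.

```bash
cat > h.py <<'E'
import numpy as np,cv2,pickle
def ray(s,uv):
    p=cv2.undistortPoints(np.array([[uv]],float),s['camera_matrix'],s['dist_coeffs'])[0,0]
    d=s['R'].T@np.array([p[0],p[1],1.]); c=-s['R'].T@s['t']; return c,d/np.linalg.norm(d)
def onz(s,uv,z):
    c,d=ray(s,uv); return c+d*(z-c[2])/d[2]
def proj(s,X):
    return cv2.projectPoints(np.array(X,float).reshape(-1,3),cv2.Rodrigues(s['R'])[0],s['t'],s['camera_matrix'],s['dist_coeffs'])[0][:,0]
E
python3 - <<'E'
from h import *
for n,(x0,y0,x1,y1),k in(("top",(155,180,335,350),4),("scene",(200,110,400,260),4)):
    s=pickle.load(open(n+'.pkl','rb')); f=s['frame'][y0:y1,x0:x1]
    cv2.imwrite(f'pics/{n}_c.png',cv2.cvtColor(cv2.resize(f,None,fx=k,fy=k,interpolation=cv2.INTER_CUBIC),cv2.COLOR_RGB2BGR))
E
```

```text
(no output)
```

View pics/top_c.png

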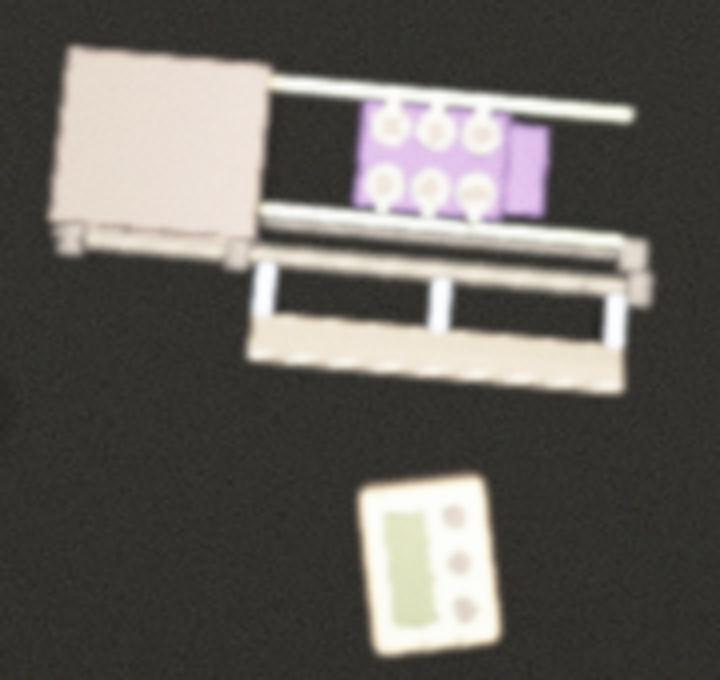

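View pics/scene_c.png

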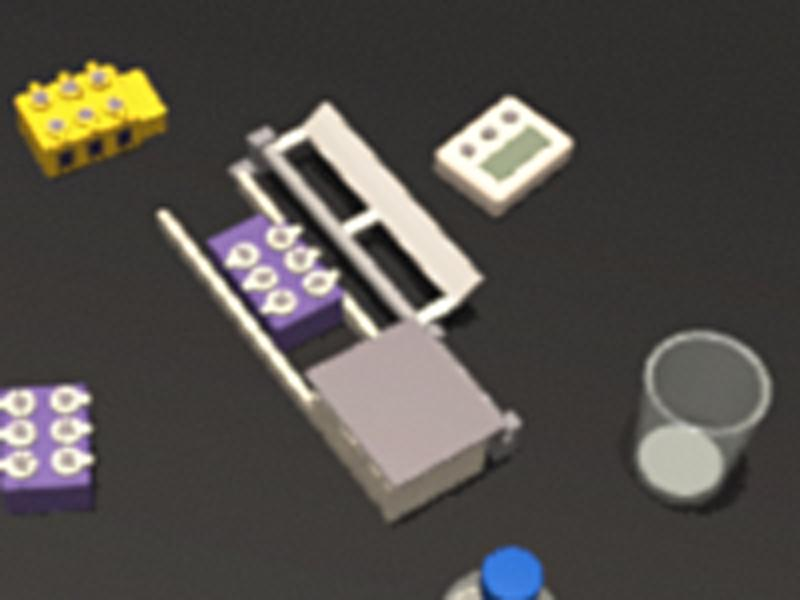

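The crops show it: a purple body with six white caps and a ledge on the right, away from the mouth (top (286,222)). The bay roof is at left, and the press bar is on the lower side with the timer beyond it. Now I fit the frame.

```bash
cat >> h.py <<'E'
def cr(x,y,x0=155,y0=180,k=4): return ((x+.5)/k-.5+x0,(y+.5)/k-.5+y0)
E
python3 - <<'E'
from h import *
from scipy.optimize import least_squares
T=pickle.load(open('top.pkl','rb'));S=pickle.load(open('scene.pkl','rb'))
ct=lambda x,y:cr(x,y); cs=lambda x,y:cr(x,y,200,110)
P={}
for nm,p,z in [("roofFL -xy?",(70,46),.039),("roof270",(270,65),.039),("roof258",(258,238),.039),("roof50",(50,220),.039),
 ("railend far",(634,114),.012),("rail near end",(622,240),.012),("bar outer R",(624,392),.037),("bar outer L",(248,359),.037),("bar inner L",(255,316),.025),("bar inner R",(626,343),.025),
 ("ledge rear top",(549,127),.017),("ledge rear bot",(543,216),.017),("rack front t",(365,100),.026),("rack front b",(354,207),.026),("body rear t",(511,112),.026),("bodyrear b",(499,219),.026)]:
    print(nm,onz(T,ct(*p),z).round(4))
print('scene')
for nm,p,z in [("roof near flap hinge front",(408,318),.039),("rf back +y",(508,420),.039),("back -y",(390,487),.039),("front -y",(307,376),.039),("rail -y end",(163,213),.012),("bar far end outer",(326,103),.037),("bar outer near",(482,278),.037)]:
    print(nm,onz(S,cs(*p),z).round(4))
E
```

```text
roofFL -xy? [0.6179 0.1873 0.039 ]
roof270 [0.6128 0.1083 0.039 ]
roof258 [0.545  0.1106 0.039 ]
roof50 [0.5496 0.1918 0.039 ]
railend far [ 0.5997 -0.0397  0.012 ]
rail near end [ 0.5482 -0.0355  0.012 ]
bar outer R [ 0.4896 -0.0333  0.037 ]
bar outer L [0.4983 0.1129 0.037 ]
bar inner L [0.5142 0.1115 0.025 ]
bar inner R [ 0.5077 -0.0357  0.025 ]
ledge rear top [ 0.593  -0.0044  0.017 ]
ledge rear bot [ 0.557  -0.0026  0.017 ]
rack front t [0.6011 0.0706 0.026 ]
rack front b [0.5583 0.0737 0.026 ]
body rear t [0.598 0.012 0.026]
bodyrear b [0.5552 0.0159 0.026 ]
scene
roof near flap hinge front [0.5494 0.1128 0.039 ]
rf back +y [0.5485 0.1906 0.039 ]
back -y [0.62   0.1865 0.039 ]
front -y [0.6133 0.1112 0.039 ]
rail -y end [ 0.6002 -0.0365  0.012 ]
bar far end outer [ 0.4919 -0.0313  0.037 ]
bar outer near [0.5006 0.1143 0.037 ]
```

```bash
cat >> h.py <<'E'
from scipy.spatial.transform import Rotation as Ro
import json
a=np.radians(3.5)
ex=np.array([np.sin(a),np.cos(a),0]);ey=np.array([-np.cos(a),np.sin(a),0]);ez=np.array([0,0,1.])
O=np.array([.5822,.1126,0])
def w2b(p): d=np.asarray(p)-O; return np.array([d@ex,d@ey,d[2]])
def b2w(p): return O+p[0]*ex+p[1]*ey+p[2]*ez
def ori(th,ph):
    th,ph=np.radians([th,ph]); y=np.cos(ph)*ey+np.sin(ph)*ez
    z=np.sin(th)*ex-np.cos(th)*ez; z-=y*(z@y); z/=np.linalg.norm(z)
    return Ro.from_matrix(np.c_[np.cross(y,z),y,z])
def pose(o): return np.array(o['tool_pos']),Ro.from_euler('xyz',o['orientation'],degrees=True)
def delta(p0,R0,p1,R1):
    return (R0.inv().apply(p1-p0)*100).round(2),(R0.inv()*R1).as_rotvec().round(3)
E
python3 - <<'E'
from h import *
from plant import sensors
T=pickle.load(open('top.pkl','rb'))
for n,uv,z in(('beaker base',(138,281),0),('bottle',(118,180),.03),('timer',cr(430,565),.018),('yellow',(363,213),.03),('spare',(258,124),.03)): print(n,(w2b(onz(T,uv,z))*1000).round())
p,R=pose(sensors.get_obs())
t1=b2w([-.133,.035,.2]); 
print('to above, vertical',delta(p,R,t1,ori(0,0)), t1)
print('tilt',delta(t1,ori(0,0),t1,ori(25,8)))
E
```

```text
beaker base [124. 117.   0.]
bottle [167. -42.  30.]
timer [-83. 159.  18.]
yellow [-229.  -25.   30.]
spare [ -49. -154.   30.]
to above, vertical (array([52.26, 54.08,  2.66]), array([ 1.000e-03, -1.000e-03,  1.348e+00])) [ 0.53914583 -0.01801523  0.2       ]
tilt (array([0., 0., 0.]), array([-0.137, -0.439,  0.031]))
```

Call:
move_arm(
  commands=[
    [8.0, 3.3, 3.4, 0, 0, 0, 0.08],
    [8.0, 7, 7.2, 0, 0, 0, 0.18],
    [8.0, 11, 11.4, 0, 0, 0, 0.28],
    [7.0, 15, 15.5, 0, 0, 0, 0.39],
    [6.2, 19, 19.7, 0, 0, 0, 0.49],
    [6.2, 23, 23.8, 0, 0, 0, 0.59],
    [6.2, 27, 27.9, 0, 0, 0, 0.7],
    [6.2, 30, 31, 0, 0, 0, 0.77],
  ],
)

```text
clock: 1.1
tool_pos: [0.3906, 0.2642, 0.2265]
orientation: [180.0, 0.0, -60.6]
force: [-0.3, -0.5, -0.8]
opening: 0.0617
```

```bash
python3 - <<'E'
from h import *
from plant import sensors
o=sensors.get_obs();p,R=pose(o);print(o['clock'],p,o['orientation'],o['joint_pos'],o['opening'])
t1=b2w([-.133,.035,.2])
print(delta(p,R,t1,ori(0,0)))
E
```

```text
1.1 [0.3906066  0.26419224 0.22652089] [ 1.79992102e+02  4.00255950e-03 -6.05794159e+01] [ 5.80663752e+01  1.00960579e+00 -2.39623691e+01 -8.05116362e-03
 -6.50330376e+01 -2.86423922e+01] 0.06171136989289958
(array([31.88,  0.92,  2.65]), array([0.   , 0.   , 0.575]))
```

Call:
move_arm(
  commands=[
    [6.2, 3.5, 0.1, 0.3, 0, 0, 0.06],
    [6.2, 8, 0.2, 0.6, 0, 0, 0.14],
    [6.2, 13, 0.4, 1.0, 0, 0, 0.23],
    [6.2, 18, 0.5, 1.5, 0, 0, 0.32],
    [6.2, 23, 0.7, 2.0, 0, 0, 0.41],
    [6.2, 28, 0.8, 2.4, 0, 0, 0.5],
    [6.2, 31, 0.9, 2.6, 0, 0, 0.56],
    [6.2, 31.9, 0.9, 2.65, 0, 0, 0.575],
  ],
)

```text
clock: 2.1
tool_pos: [0.5402, -0.0169, 0.1993]
orientation: [179.9, -0.0, -93.5]
force: [0.2, 0.2, -0.1]
opening: 0.0623
```

```bash
python3 - <<'E'
from h import *
from plant import sensors
o=sensors.get_obs();p,R=pose(o);print(o['clock'],w2b(p),o['orientation'],o['joint_pos'],o['force'])
print(delta(p,R,b2w([-.133,.035,.09]),ori(25,8)))
E
```

```text
2.1 [-0.13187299  0.03406067  0.1992801 ] [ 1.79920549e+02 -2.48100185e-02 -9.34964921e+01] [ 1.89852697e+01  9.11688063e+00 -1.85766523e+01 -8.41527510e-03
 -6.23893677e+01 -2.24778735e+01] [ 0.15597834  0.22964516 -0.06777166]
(array([ 0.11,  0.08, 10.93]), array([-0.136, -0.44 ,  0.03 ]))
```

Call:
move_arm(
  commands=[
    [6.2, 0, 0, 1, -0.02, -0.06, 0.0],
    [6.2, 0, 0, 2.5, -0.04, -0.13, 0.01],
    [6.2, 0, 0, 4, -0.065, -0.21, 0.015],
    [6.2, 0.1, 0.1, 6, -0.09, -0.29, 0.02],
    [6.2, 0.1, 0.1, 8, -0.12, -0.37, 0.025],
    [6.2, 0.1, 0.1, 10, -0.136, -0.44, 0.03],
    [6.2, 0.1, 0.1, 10.9, -0.136, -0.44, 0.03],
    [6.2, 0.1, 0.1, 10.9, -0.136, -0.44, 0.03],
  ],
)

```text
clock: 3.1
tool_pos: [0.5386, -0.016, 0.0906]
orientation: [171.2, 24.9, -97.0]
force: [-0.5, -0.4, 1.6]
opening: 0.0619
```

```bash
cat > look.py <<'E'
import sys
from h import *
from plant import sensors,cams
o=sensors.get_obs();p,R=pose(o);print(o['clock'],'bay mm',(w2b(p)*1000).round(1),'tilt err',np.degrees((R.inv()*ori(25,8)).as_rotvec()).round(1),'F',(o['force']).round(1),o['opening'].round(4))
t=sys.argv[1]
im=[]
for n,(x0,y0,x1,y1) in(("top",(155,160,355,350)),("scene",(200,100,400,250))):
    s=cams.snapshot(n); pickle.dump(s,open(n+'.pkl','wb'))
    cv2.imwrite(f'pics/{n}_{t}.png',cv2.cvtColor(cv2.resize(s['frame'][y0:y1,x0:x1],None,fx=3,fy=3,interpolation=cv2.INTER_CUBIC),cv2.COLOR_RGB2BGR))
E
python3 look.py a
```

```text
Traceback (most recent call last):
  File "look.py", line 4, in <module>
    o=sensors.get_obs();p,R=pose(o);print(o['clock'],'bay mm',(w2b(p)*1000).round(1),'tilt err',np.degrees((R.inv()*ori(25,8)).as_rotvec()).round(1),'F',(o['force']).round(1),o['opening'].round(4))
                                                                                                                                                                               ^^^^^^^^^^^^^^^^^^
AttributeError: 'float' object has no attribute 'round'
```

```bash
sed -i "s/o\['opening'\].round(4)/round(o['opening'],4)/" look.py; python3 look.py a
```

```text
3.1 bay mm [-131.    35.7   90.6] tilt err [ 0.1 -0.1  0.2] F [-0.5 -0.4  1.6] 0.0619
```

View pics/scene_a.png

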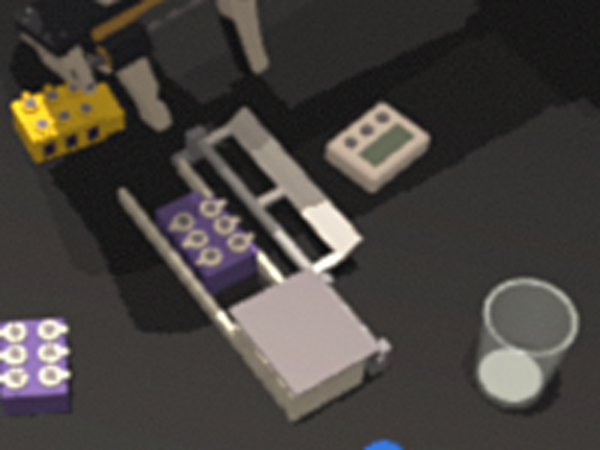

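View pics/top_a.png

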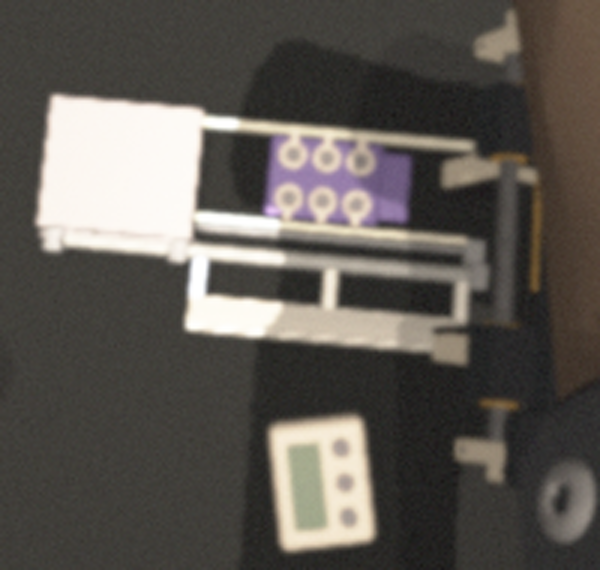

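```bash
python3 - <<'E'
from h import *
T=pickle.load(open('top.pkl','rb'));S=pickle.load(open('scene.pkl','rb'))
f=lambda x,y:cr(x,y,155,160,3); g=lambda x,y:cr(x,y,200,100,3)
for n,uv,z in(('A in',f(433,332),.097),('A out',f(432,358),.1),('B in',f(441,187),.09),('B out',f(444,163),.087)): print(n,(w2b(onz(T,uv,z))*1000).round(1))
for n,uv,z in(('S B tip',g(155,128),.084),('S A tip',g(258,72),.094)): print(n,(w2b(onz(S,uv,z))*1000).round(1))
p=b2w([-.131,.0357,.0906]);R=ori(25,8)
for y in(31,44,-31,-44):
  q=[p+R.apply([x,y/1000,0]) for x in(-.0095,.0095)]
  print(y,[(w2b(k)*1000).round(1) for k in q],proj(T,q).round(0).tolist())
d=b2w([-.131,.035,.035])
print(delta(p,R,b2w([-.134,.0355,.040]),R),delta(p,R,b2w([-.134,.0355,.013]),R))
E
```

```text
A in [-124.2   69.8   97. ]
A out [-124.2   81.6  100. ]
B in [-123.6    1.3   90. ]
B out [-124.5  -10.6   87. ]
S B tip [-131.6   -7.7   84. ]
S A tip [-129.9   77.3   94. ]
31 [array([-122.4,   65.8,   98.9]), array([-139.6,   67. ,   90.9])] [[298.0, 267.0], [309.0, 269.0]]
44 [array([-122.4,   78.7,  100.7]), array([-139.6,   79.8,   92.7])] [[298.0, 277.0], [309.0, 278.0]]
-31 [array([-122.4,    4.4,   90.3]), array([-139.6,    5.6,   82.3])] [[301.0, 224.0], [312.0, 226.0]]
-44 [array([-122.4,   -8.4,   88.5]), array([-139.6,   -7.3,   80.5])] [[301.0, 215.0], [312.0, 217.0]]
(array([ 2.4 , -0.72,  4.4 ]), array([0., 0., 0.])) (array([ 3.54, -1.1 ,  6.82]), array([0., 0., 0.]))
```

Call:
move_arm(
  commands=[
    [6.2, 0.4, -0.1, 0.7, 0, 0, 0],
    [6.2, 1.0, -0.3, 1.8, 0, 0, 0],
    [6.2, 1.6, -0.5, 3.0, 0, 0, 0],
    [6.2, 2.0, -0.6, 3.7, 0, 0, 0],
    [6.2, 2.4, -0.7, 4.4, 0, 0, 0],
    [6.2, 2.6, -0.8, 4.85, 0, 0, 0],
    [6.2, 2.8, -0.87, 5.3, 0, 0, 0],
    [6.2, 2.8, -0.87, 5.3, 0, 0, 0],
  ],
)

```text
clock: 4.2
tool_pos: [0.5394, -0.0191, 0.0304]
orientation: [171.3, 25.0, -97.0]
force: [0.9, -1.2, 1.5]
opening: 0.0619
```

```bash
python3 look.py b
```

```text
4.2 bay mm [-134.1   34.7   30.4] tilt err [-0.   0.   0.2] F [ 0.9 -1.2  1.5] 0.0619
```

View pics/scene_b.png

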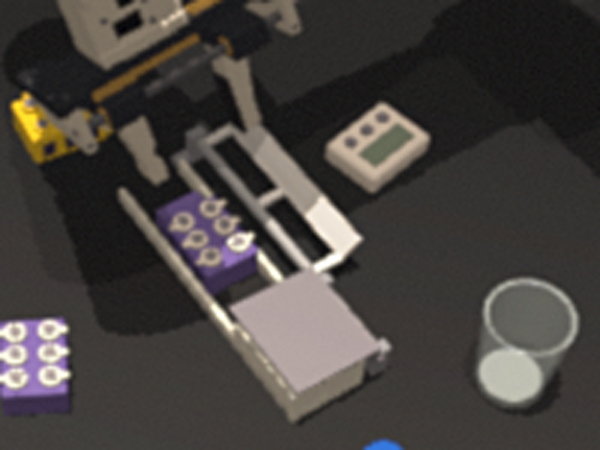

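View pics/top_b.png

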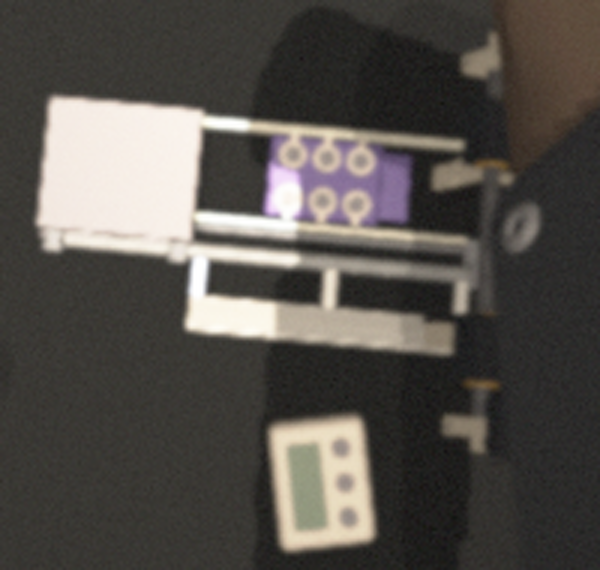

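Call:
move_arm(
  commands=[
    [6.2, 0.12, -0.02, 0.25, 0, 0, 0],
    [6.2, 0.24, -0.05, 0.5, 0, 0, 0],
    [6.2, 0.36, -0.08, 0.76, 0, 0, 0],
    [6.2, 0.48, -0.12, 1.0, 0, 0, 0],
    [6.2, 0.6, -0.16, 1.25, 0, 0, 0],
    [6.2, 0.72, -0.2, 1.52, 0, 0, 0],
    [6.2, 0.72, -0.2, 1.52, 0, 0, 0],
    [6.2, 0.72, -0.2, 1.52, 0, 0, 0],
  ],
)

```text
clock: 5.3
tool_pos: [0.5389, -0.0191, 0.0137]
orientation: [171.3, 25.0, -97.0]
force: [-0.8, 0.1, 2.7]
opening: 0.062
```

```bash
python3 look.py c
```

```text
5.3 bay mm [-134.1   35.1   13.7] tilt err [0.  0.  0.2] F [-0.8  0.1  2.7] 0.062
```

View pics/scene_c.png

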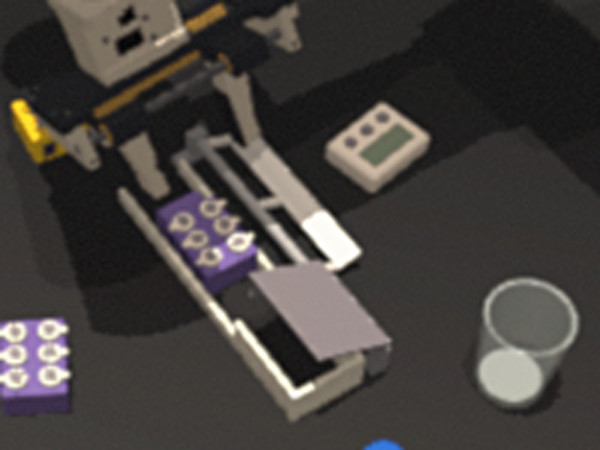

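View pics/top_c.png

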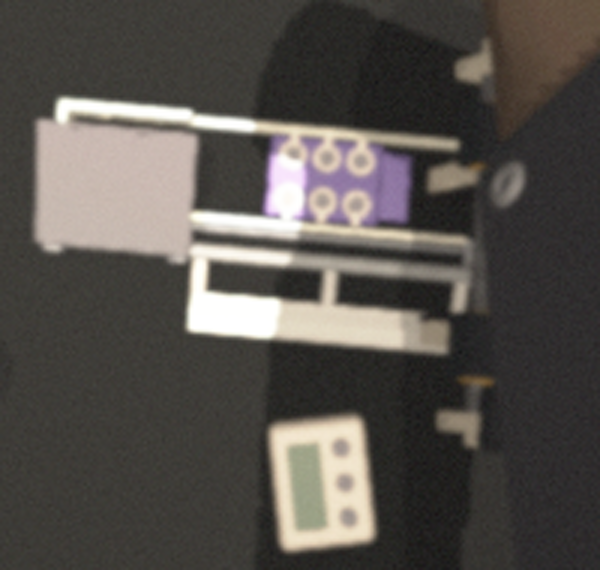

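The flap is raised: its free edge is at scene crop (252,272)–(320,357) and the dark bay shows beneath. I'll estimate the angle from that edge.

```bash
cat > ang.py <<'E'
from h import *
S=pickle.load(open('scene.pkl','rb'));T=pickle.load(open('top.pkl','rb'))
for q in(0,.3,.4,.5,.6,.7,.8):
  P=[b2w([x,.044-.075*np.cos(q)+.019*np.sin(q),.020+.019*np.cos(q)+.075*np.sin(q)]) for x in(-.003,.077)]
  print(q,round(P[0][2],3),((proj(S,P)-[200,100])*3).round(0).tolist(),((proj(T,P)-[155,160])*3).round(0).tolist())
E
python3 ang.py
python3 - <<'E'
from h import *
R=ori(25,8);p=b2w([-.1341,.0351,.0137])
for x in(-.10,-.06,-.045,-.0155): print(x,delta(p,R,b2w([x,.0351,.0137]),R))
for x,y,z in((-.039,-.0965,-.066),(-.039,-.065,-.066)): print(w2b(b2w([-.0155,.0351,.0137])+R.apply([x,y,z])))
E
```

```text
0 0.039 [[226.0, 307.0], [295.0, 394.0]] [[203.0, 107.0], [51.0, 94.0]]
0.3 0.06 [[239.0, 283.0], [309.0, 370.0]] [[199.0, 121.0], [42.0, 106.0]]
0.4 0.067 [[245.0, 274.0], [315.0, 361.0]] [[197.0, 128.0], [38.0, 114.0]]
0.5 0.073 [[251.0, 266.0], [322.0, 353.0]] [[195.0, 137.0], [35.0, 123.0]]
0.6 0.078 [[259.0, 257.0], [330.0, 344.0]] [[194.0, 148.0], [32.0, 133.0]]
0.7 0.083 [[267.0, 249.0], [339.0, 335.0]] [[192.0, 159.0], [28.0, 144.0]]
0.8 0.087 [[275.0, 241.0], [348.0, 327.0]] [[190.0, 172.0], [25.0, 157.0]]
-0.1 (array([-3.09,  0.  ,  1.45]), array([0., 0., 0.]))
-0.06 (array([-6.7 , -0.  ,  3.16]), array([0., 0., 0.]))
-0.045 (array([-8.06, -0.  ,  3.8 ]), array([0., 0., 0.]))
-0.0155 (array([-10.73,   0.  ,   5.05]), array([0., 0., 0.]))
[-0.00833355 -0.07108338  0.07585289]
[-0.00833355 -0.03988994  0.08023684]
```

The angle is about 0.46 rad, which is thin. I'll take out 3° of roll and lower slightly, so the bar finger goes 4–5 mm deeper.

```bash
python3 - <<'E'
from h import *
p=b2w([-.1341,.0351,.0137]);R=ori(25,8)
print(delta(p,R,b2w([-.134,.0355,.011]),ori(25,5)))
E
```

```text
(array([0.11, 0.  , 0.25]), array([ 0.047,  0.002, -0.022]))
```

Call:
move_arm(
  commands=[
    [6.2, 0.03, 0, 0.06, 0.012, 0, -0.005],
    [6.2, 0.06, 0, 0.12, 0.024, 0.001, -0.011],
    [6.2, 0.09, 0, 0.19, 0.036, 0.002, -0.017],
    [6.2, 0.11, 0, 0.25, 0.047, 0.002, -0.022],
    [6.2, 0.11, 0, 0.25, 0.047, 0.002, -0.022],
    [6.2, 0.11, 0, 0.25, 0.047, 0.002, -0.022],
    [6.2, 0.11, 0, 0.25, 0.047, 0.002, -0.022],
    [6.2, 0.11, 0, 0.25, 0.047, 0.002, -0.022],
  ],
)

```text
clock: 6.4
tool_pos: [0.5394, -0.0191, 0.0112]
orientation: [174.6, 25.0, -95.6]
force: [3.5, -0.1, 5.0]
opening: 0.0622
```

```bash
sed -i 's/ori(25,8)/ori(25,5)/' look.py; python3 look.py d; python3 - <<'E'
from h import *
from plant import sensors
R=ori(25,5);p,Rm=pose(sensors.get_obs())
for x in(-.1,-.06,-.0155): print(x,delta(p,Rm,b2w([x,.0355,.011]),R))
E
```

```text
6.4 bay mm [-134.1   34.7   11.2] tilt err [-0.1  0.   0.2] F [ 3.5 -0.1  5. ] 0.0622
-0.1 (array([-3.08,  0.07,  1.47]), array([-0.001,  0.   ,  0.004]))
-0.06 (array([-6.7 ,  0.05,  3.17]), array([-0.001,  0.   ,  0.004]))
-0.0155 (array([-10.73,   0.04,   5.06]), array([-0.001,  0.   ,  0.004]))
```

View pics/scene_d.png

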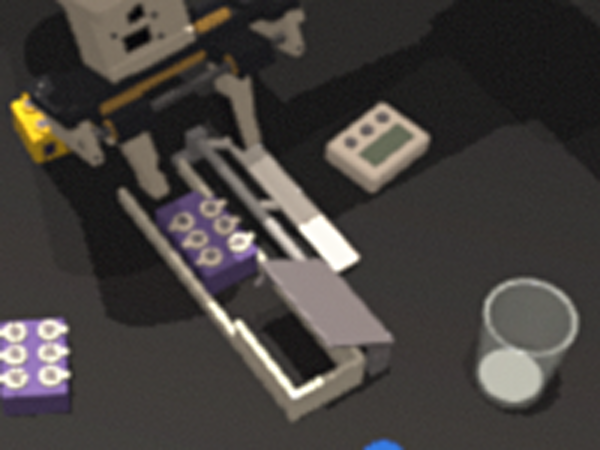

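View pics/top_d.png

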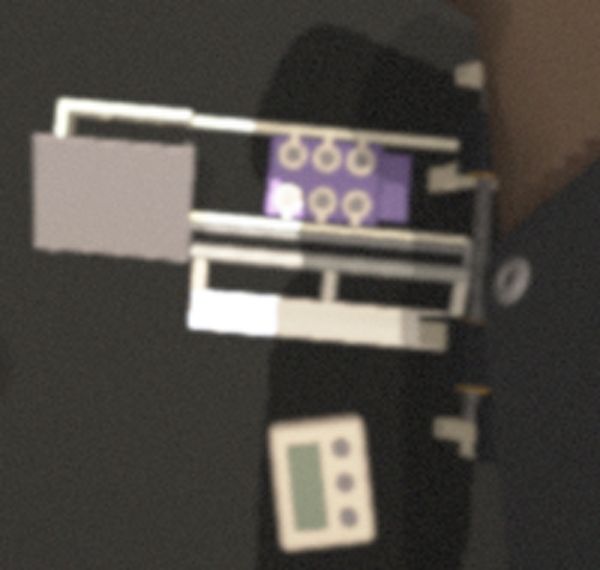

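The flap is now about 0.6 rad (free edge at scene crop (262,258), top (195,148)). The rack is unmoved, with finger B behind the ledge at top crop (445,178). Now pushing.

Call:
move_arm(
  commands=[
    [6.2, -0.6, 0, 0.29, 0, 0, 0],
    [6.2, -1.4, 0, 0.67, 0, 0, 0],
    [6.2, -2.3, 0.02, 1.09, 0, 0, 0],
    [6.2, -3.2, 0.02, 1.52, 0, 0, 0],
    [6.2, -4.2, 0.03, 1.99, 0, 0, 0],
    [6.2, -5.2, 0.03, 2.46, 0, 0, 0],
    [6.2, -6.0, 0.04, 2.84, 0, 0, 0],
    [6.2, -6.3, 0.04, 2.98, 0, 0, 0],
  ],
)

```text
clock: 7.5
tool_pos: [0.5417, 0.0512, 0.0106]
orientation: [174.5, 25.0, -95.6]
force: [-0.7, -4.9, 3.6]
opening: 0.0619
```

```bash
 python3 look.py e; python3 - <<'E'
from h import *
from plant import sensors
R=ori(25,5);p,Rm=pose(sensors.get_obs())
for x in(-.03,-.022,-.0155): print(x,delta(p,Rm,b2w([x,.0355,.011]),R))
E
```

```text
7.5 bay mm [-63.8  36.7  10.6] tilt err [0.1 0.  0.2] F [-0.7 -4.9  3.6] 0.0619
-0.03 (array([-3.07, -0.12,  1.39]), array([0.001, 0.001, 0.004]))
-0.022 (array([-3.79, -0.13,  1.73]), array([0.001, 0.001, 0.004]))
-0.0155 (array([-4.38, -0.13,  2.01]), array([0.001, 0.001, 0.004]))
```

View pics/scene_e.png

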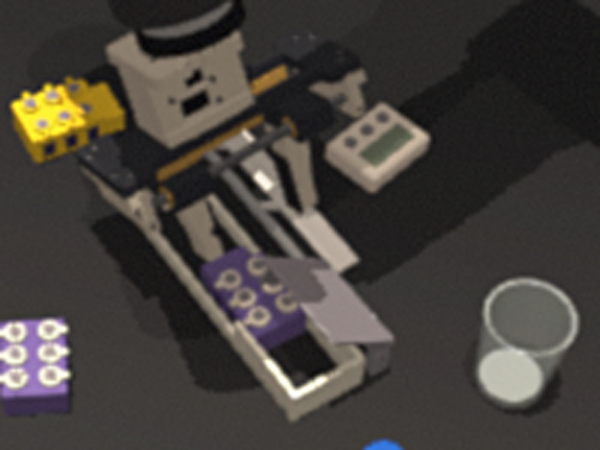

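View pics/top_e.png

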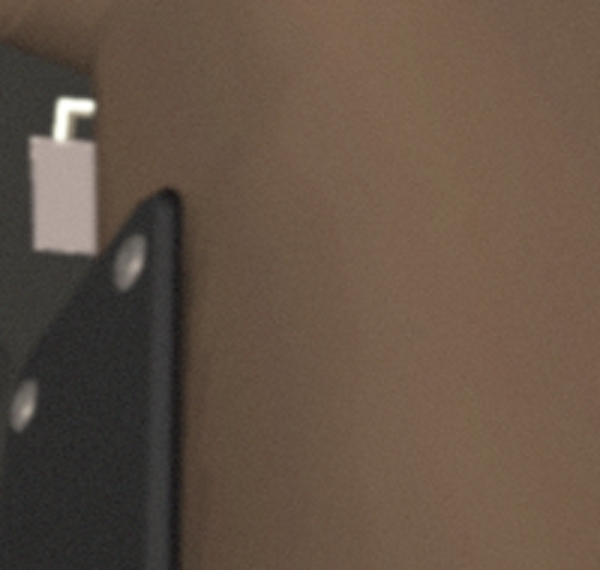

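The rack front is well under the raised flap (scene crop (300,330)), and nothing else has moved. Now on towards the stop.

Call:
move_arm(
  commands=[
    [6.2, -0.5, 0, 0.23, 0, 0, 0],
    [6.2, -1.1, 0, 0.5, 0, 0, 0],
    [6.2, -1.7, -0.05, 0.77, 0, 0, 0],
    [6.2, -2.3, -0.05, 1.04, 0, 0, 0],
    [6.2, -2.9, -0.1, 1.31, 0, 0, 0],
    [6.2, -3.3, -0.1, 1.5, 0, 0, 0],
    [6.2, -3.6, -0.1, 1.63, 0, 0, 0],
    [6.2, -3.6, -0.1, 1.63, 0, 0, 0],
  ],
)

```text
clock: 8.6
tool_pos: [0.5455, 0.0905, 0.0113]
orientation: [174.6, 25.1, -95.6]
force: [0.6, -1.9, 3.9]
opening: 0.0621
```

```bash
 python3 look.py f; python3 - <<'E'
from h import *
from plant import sensors
R=ori(25,5);p,Rm=pose(sensors.get_obs())
for x in(-.0155,-.0125,-.0105): print(x,delta(p,Rm,b2w([x,.0355,.011]),R))
E
```

```text
8.6 bay mm [-24.3  35.3  11.3] tilt err [0.  0.1 0.2] F [ 0.6 -1.9  3.9] 0.0621
-0.0155 (array([-0.79,  0.02,  0.4 ]), array([0.   , 0.001, 0.003]))
-0.0125 (array([-1.06,  0.02,  0.53]), array([0.   , 0.001, 0.003]))
-0.0105 (array([-1.25,  0.01,  0.62]), array([0.   , 0.001, 0.003]))
```

View pics/scene_f.png

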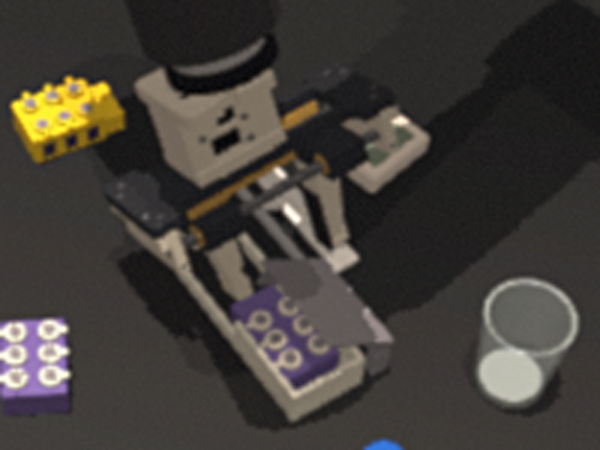

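The rack is nearly in, with about 9 mm left. The flap is still up and clear of the gripper.

Call:
move_arm(
  commands=[
    [6.2, -0.15, 0, 0.08, 0, 0, 0],
    [6.2, -0.3, 0, 0.15, 0, 0, 0],
    [6.2, -0.45, 0, 0.23, 0, 0, 0],
    [6.2, -0.6, 0, 0.3, 0, 0, 0],
    [6.2, -0.75, 0, 0.38, 0, 0, 0],
    [6.2, -0.85, 0, 0.43, 0, 0, 0],
    [6.2, -0.9, 0, 0.45, 0, 0, 0],
    [6.2, -0.9, 0, 0.45, 0, 0, 0],
  ],
)

```text
clock: 9.7
tool_pos: [0.5463, 0.0994, 0.0111]
orientation: [174.6, 25.0, -95.6]
force: [0.3, -5.6, 5.5]
opening: 0.0622
```

```bash
 python3 look.py g; python3 - <<'E'
from h import *
from plant import sensors
R=ori(25,5);p,Rm=pose(sensors.get_obs())
for x in(-.0125,-.0105): print(x,delta(p,Rm,b2w([x,.0355,.011]),R))
E
```

```text
9.7 bay mm [-15.3  35.1  11.1] tilt err [-0.   0.   0.2] F [ 0.3 -5.6  5.5] 0.0622
-0.0125 (array([-0.25,  0.05,  0.13]), array([-0.   ,  0.   ,  0.004]))
-0.0105 (array([-0.43,  0.05,  0.22]), array([-0.   ,  0.   ,  0.004]))
```

View pics/scene_g.png

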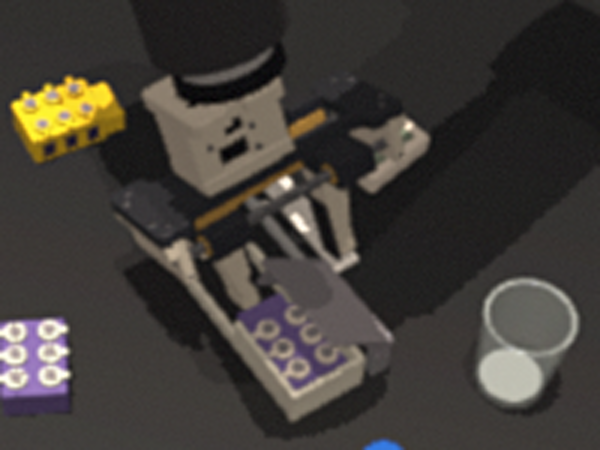

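Call:
move_arm(
  commands=[
    [6.2, -0.05, 0, 0.025, 0, 0, 0],
    [6.2, -0.1, 0, 0.05, 0, 0, 0],
    [6.2, -0.15, 0, 0.075, 0, 0, 0],
    [6.2, -0.2, 0, 0.1, 0, 0, 0],
    [6.2, -0.2, 0, 0.1, 0, 0, 0],
    [6.2, -0.2, 0, 0.1, 0, 0, 0],
    [6.2, -0.2, 0, 0.1, 0, 0, 0],
    [6.2, -0.2, 0, 0.1, 0, 0, 0],
  ],
)

```text
clock: 10.8
tool_pos: [0.5464, 0.1014, 0.0111]
orientation: [174.6, 25.0, -95.6]
force: [0.3, -6.8, 5.3]
opening: 0.0617
```

```bash
 python3 look.py h; python3 - <<'E'
from h import *
S=pickle.load(open('scene.pkl','rb'))
# predicted home cap/rear features
for n,q in(('stop top inner',(.070,0,.03)),('ledge rear -y top',(-.006,-.018,.017)),('body rear -y top',(.010,-.022,.026)),('body front -y',(.07,-.022,.026)),('front+y',(.07,.022,.026))):
  print(n,((proj(S,b2w(q))[0]-[200,100])*3).round(0))
E
```

```text
10.8 bay mm [-13.4  35.   11.1] tilt err [-0.  -0.   0.2] F [ 0.3 -6.8  5.3] 0.0617
stop top inner [326. 371.]
ledge rear -y top [239. 314.]
body rear -y top [248. 326.]
body front -y [299. 390.]
front+y [353. 359.]
```

View pics/scene_h.png

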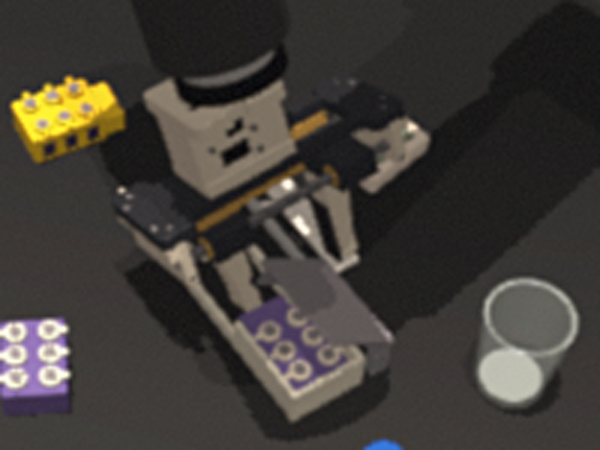

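Call:
move_arm(
  commands=[
    [6.2, -0.04, 0, 0.02, 0, 0, 0],
    [6.2, -0.08, 0, 0.04, 0, 0, 0],
    [6.2, -0.12, 0, 0.06, 0, 0, 0],
    [6.2, -0.16, 0, 0.08, 0, 0, 0],
    [6.2, -0.2, 0, 0.1, 0, 0, 0],
    [6.2, -0.2, 0, 0.1, 0, 0, 0],
    [6.2, -0.2, 0, 0.1, 0, 0, 0],
    [6.2, -0.2, 0, 0.1, 0, 0, 0],
  ],
)

```text
clock: 11.9
tool_pos: [0.5466, 0.1018, 0.0111]
orientation: [174.6, 24.9, -95.6]
force: [-1.2, -14.1, 9.2]
opening: 0.0623
```

```bash
 python3 look.py i
```

```text
11.9 bay mm [-12.9  34.9  11.1] tilt err [-0.  -0.1  0.2] F [ -1.2 -14.1   9.2] 0.0623
```

View pics/scene_i.png

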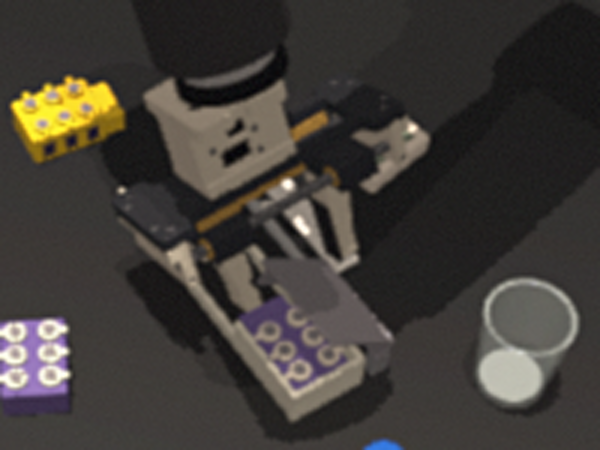

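Contact with the stop: the force rose from 7 to 14 N over 0.5 mm of travel. I back off along the rails first, then lift.

Call:
move_arm(
  commands=[
    [6.2, 0.4, 0, -0.2, 0, 0, 0],
    [6.2, 1.0, 0, -0.48, 0, 0, 0],
    [6.2, 1.8, 0, -0.85, 0, 0, 0],
    [6.2, 2.5, 0, -1.18, 0, 0, 0],
    [6.2, 2.7, 0, -1.28, 0, 0, 0],
    [6.2, 2.3, 0.1, -2.2, 0, 0, 0],
    [6.2, 1.6, 0.2, -3.7, 0, 0, 0],
    [6.2, 0.8, 0.4, -5.5, 0, 0, 0],
  ],
)

```text
clock: 13.0
tool_pos: [0.5443, 0.0738, 0.0586]
orientation: [174.5, 25.0, -95.6]
force: [0.2, 0.0, -0.1]
opening: 0.0619
```

```bash
 python3 look.py j;python3 - <<'E'
from h import *
from plant import sensors
p,Rm=pose(sensors.get_obs())
print(delta(p,Rm,b2w([-.2,.0355,.2]),ori(0,0)))
E
```

```text
13.0 bay mm [-41.1  35.5  58.6] tilt err [0.1 0.  0.2] F [ 0.2  0.  -0.1] 0.0619
(array([  8.51,   1.37, -19.32]), array([ 0.081,  0.438, -0.014]))
```

View pics/scene_j.png

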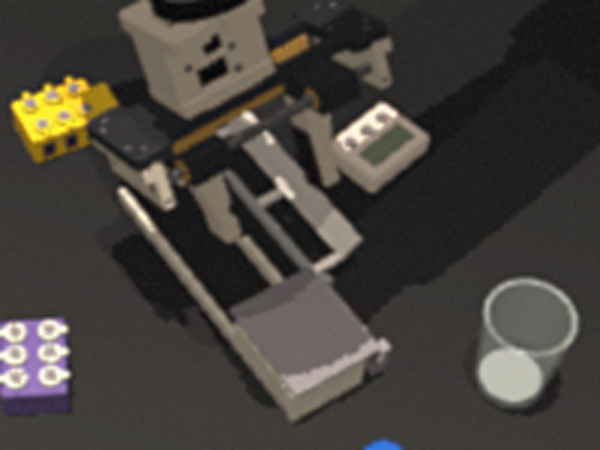

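The flap has fallen shut (roof at scene crop (300,330), as at the start) and the fingers are free. I move clear: up and back.

Call:
move_arm(
  commands=[
    [6.2, 0.4, 0.1, -2.5, 0, 0, 0],
    [6.2, 1.2, 0.3, -6, 0, 0.03, 0],
    [6.2, 2.6, 0.5, -10, 0.02, 0.1, 0],
    [6.2, 4.2, 0.8, -13.5, 0.04, 0.2, 0],
    [6.2, 6, 1.0, -16.5, 0.06, 0.3, -0.01],
    [6.2, 7.5, 1.2, -18.5, 0.07, 0.38, -0.01],
    [6.2, 8.5, 1.4, -19.3, 0.08, 0.43, -0.01],
    [6.2, 8.5, 1.4, -19.3, 0.08, 0.43, -0.01],
  ],
)

```text
clock: 14.1
tool_pos: [0.5327, -0.0843, 0.1972]
orientation: [179.6, 0.5, -93.7]
force: [0.0, 0.3, -1.1]
opening: 0.0619
```

```bash
 python3 look.py k
```

```text
14.1 bay mm [-199.6   37.4  197.2] tilt err [ -4.6 -24.6   0.8] F [ 0.   0.3 -1.1] 0.0619
```

View pics/top_k.png

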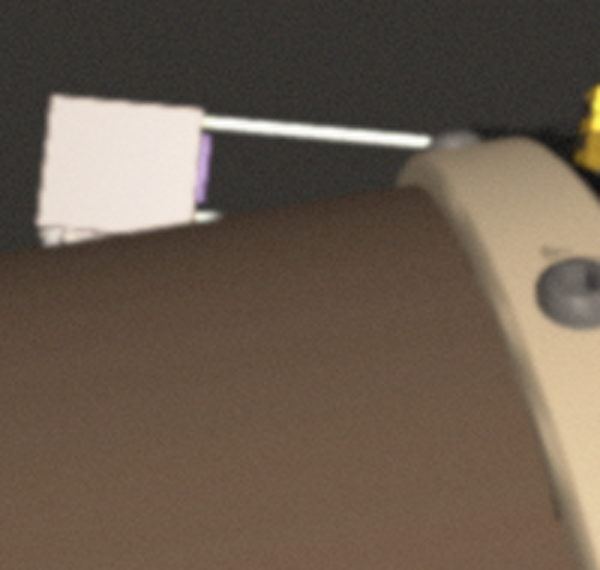

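View pics/scene_k.png

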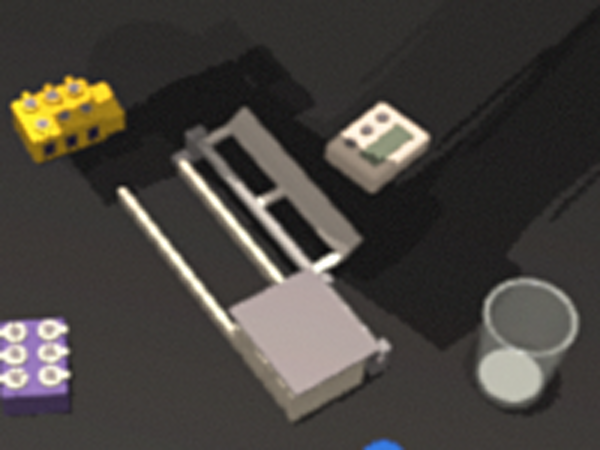

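```bash
 python3 - <<'E'
from h import *
T=pickle.load(open('top.pkl','rb'));f=lambda x,y:cr(x,y,155,160,3)
for q,z in(((211.5,137),.017),((206,203),.017),((203.5,108),.039),((51,95),.039)): print((w2b(onz(T,f(*q),z))*1000).round(1))
fr=T['frame'][203:229,219:230].astype(int); print((fr[...,2]-fr[...,1])[::3])
E
```

```text
[ -7.4 -17.9  17. ]
[-7.9 17.8 17. ]
[ -3.  -31.2  39. ]
[ 77.4 -30.7  39. ]
[[-10 -10  -9  -6  -4  -6  -8  -5 -10  -7  -9]
 [ -8  -8   1  27  42  36  24   5  -3  -6  -4]
 [ -9 -10   5  33  45  41  23   2  -3  -5  -3]
 [ -7  -5  20  41  42  33  16   1  -3  -1  -4]
 [ -7   2  28  43  41  27   6  -1  -5  -4  -5]
 [ -5  10  33  45  42  27   7  -5  -4  -4  -6]
 [ -3  19  39  42  31  17   0  -6  -6  -5  -2]
 [  0  23  40  35  23   6  -2  -1  -6  -4  -3]
 [ -8  11  25  22  11  -1  -3  -5  -5  -3  -6]]
```

The ledge's rear edge measures x = -7.6 mm (home is -6, tolerance about ±4), centred at y ≈ 0. The flap corners match the closed position. Handing in.

```bash
 python3 -c "
from plant import job
print(job.close_job())"
```

```text
the job is handed in; nothing more can be done
None
```

The rack is put away: it is home against the end stop, the flap is shut behind it, and I handed the job in at about 14 s. The hand-in gave no verdict.

**What I did:** With the gripper leaned back 25° and slightly rolled, one finger held the bar down while the other pushed the rack's ledge about 110 mm along the rails. The first press raised the flap to only about 0.46 rad, so I reduced the roll and went lower, to about 0.6 rad, before pushing. At the stop the force rose from 7 to 14 N over 0.5 mm. I then backed off, lifted off the bar and moved clear.

**Last checks:**
- **Rack:** the ledge's rear edge measured x = -7.6 mm, against -6 mm nominal. That puts the rack at about 30–32 mm, inside the 27–36 mm window, and centred at y ≈ 0. The 1.6 mm difference is within the calibration error.
- **Flap:** the roof corners were back at their closed positions to within 1 mm.
- **Bystanders:** beaker, timer and spare rack looked unmoved in the last scene crop. The bottle was only partly in view and I did not re-measure it. The yellow rack also looked unmoved; the turquoise one was out of view.
- **Robot:** the external force was near zero (about 1 N) and the gripper is about 0.2 m above the bench.

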